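# Put the fitting tools back in their shadow foam pads

### The arm

A 6-joint arm with a two-finger parallel gripper is mounted at the origin on the work surface; the furniture and walls round the work are solid. World frame = base frame: x ahead of the robot, y to its left, z up, the work surface at z = 0. Lengths are in m, angles in degrees, forces in N, time in s.
With the tool pointing down it reaches from about 0.35 to 0.875 m from the base axis. Payload 4.2 kg.
Tool frame: the origin (TCP) lies at the very end of the fingers, on their centre line; the grasp point (between the pads) lies behind it (r.grip_point_offset is the z of the grasp point in the tool frame, in m); z points along the fingers, y is the direction in which the jaws open and shut (so a half turn about z gives the same grasp; the last joint's range is limited). The gripper opens to 87 mm and grips with 3 to 60 N. Pads are 19 mm wide; open, the fingers measure 117 mm over their backs; the gripper's body (75 mm by 190 mm) begins 51 mm behind the grasp point.
Start: joints at [80.936, 22.042, 0.453, 0, -68.411, -14.817], TCP at [0.253, 0.571, 0.223] pointing down, gripper open.
Joint ranges: [-179.83, 179.83], [-69.29, 118.12], [-61.27, 80.66], [-181.25, 117.63], [-171.15, -9.14], [-177.46, 177.46]. Speed limits (degrees/s): [159.86, 159.86, 180, 180, 180, 180].

### API

Orientations are given as a 3x3 rotation matrix whose columns are the frame's x, y, z axes.
In Python, from station import r, capture, workorder gives the robot as it stands. The module is installed in compiled form; this text tells all that it offers.
- The arm moves only by the shell command python3 -m crank 'ROWS'. ROWS is JSON, a list of rows, each an object with "delta_rot": the turn, a rotation vector about the tool's x, y, z in rad, a list of three; "linear": the shift along the tool's x, y, z in m, a list of three; "gripper": the opening in per cent of the stroke, from 0 (shut) to 100 (fully open). A call has 1 to 10 rows; each row shifts and turns the commanded pose from where the row before left it, along the tool's axes as they then stand; what a row does not reach is not made up. A row lasts 1/8 s, in which the tool goes at most 62.5 mm and 10.7 degrees, less where a joint would pass 70% of its speed; a pose out of reach is approached as far as the arm can. A call is refused whole if a number of a shift passes 0.0625 or a number of a turn 0.188, either way. A call with a gripper value outside its range is refused whole. The fingers move at their own pace and stop on an object; the grip force is fixed at half the most. Time passes only in rows, so rows that do not move let the fingers close. It gives the time, the measured TCP pose, the force and the opening at its end, in the units of the state.
- r.sense(): the state, without advancing time (a new reading comes with each control period).
- capture(name): name is "side" or "top" or "wrist"; returns a dict with "img" (384x512x3 uint8, blue, green, red), "fx", "fy", "cx", "cy" (pixels), "world_from_camera" (4x4, takes a point from camera to world coordinates). Camera axes: x right, y down, z forward; pixel columns grow to the right and rows downward; lengths in m; the calibration is good to about 2 mm. A picture is of the moment at which its call begins. There is no depth.
- workorder.finish_job(): hands the job in, once; it reports no verdict.
The state is a dict: "time_s": time; "joints": joint angles; "joint_velocities": joint speeds; "effort": joint torques, N m; "tcp_pos": TCP position; "ee_rot": TCP orientation; "wrist_force": force on the tool from outside, world axes, zero at the start; "moment": the same for the moment, N m; "gripper_width": opening from 0.0 (shut) to 1.0 (fully open).
Only numpy, scipy, OpenCV 4.12 (cv2) and the standard library are available. Lean on these libraries where they do the work, as an engineer would, in place of code of your own. Each camera call takes 0.05 s, during which the arm holds its last target.

### The job

Put the four loose tools away: lay the blue deburring tool, the grey centre punch, the marker pen and the copper-coloured sheet holder each in the foam pad that shows its painted outline, centred lengthwise in the slot and flat on the yellow floor (either way round will do). Leave the roll of green tape and the black sheet holder where they are.

Things in the scene. Friction and masses are not known exactly. Their poses are not given: they have to be found in the camera images.
- deburrer_mid (a point): Deburring tool: blue round handle 15 mm in diameter with a thin silver blade end toward -y, 126 mm long in all, lying flat among the loose things nearer the robot. This point: on its axis, mid-length, 7.5 mm above the bench; y = long axis. 35 g; round, it can roll. Grip it here from above, fingers closing across the axis.
- punch_mid (a point): Centre punch: plain dark grey steel pin 12 mm in diameter with a tapered point, 108 mm long, lying flat. This point: on its axis, mid-length, 6 mm above the bench; y = long axis. 50 g. Grip it here from above, fingers closing across the axis.
- marker_mid (a point): Marker pen: white barrel with a black cap, 12 mm in diameter, 139 mm long, lying flat. This point: on its axis, mid-length, 6 mm above the bench; y = long axis. Light; round, it can roll. Grip it here from above, fingers closing across the axis.
- copper_holder_mid (a point): Sheet holder with a copper-coloured (pinkish) body and a silver plunger end, 12 mm thick, 64 mm long, lying flat; its body, the part to grip, reaches from 15 mm on the -y side of this point to 24 mm on the +y side. This point: on its axis, mid-length, 6 mm above the bench; y = long axis. 16 g. Grip it here from above, fingers closing across the axis.
- pad_deburrer: Fixed black foam pad, place of the deburring tool. Painted on its yellow floor: blue, with a thin silver blade. Origin: pad centre at bench level; y along the slot, z up. 158 x 90 mm, foam top 12 mm, floor 4 mm above the bench. Slot 142 x 29 mm, centred; a finger channel at floor level, 48 mm long in y, crosses the pad's middle from edge to edge in x, so fingers closing across the tool's middle meet no foam.
- pad_punch: Fixed black foam pad, place of the centre punch. Painted on its yellow floor: all dark grey, with a stepped point. Origin: pad centre at bench level; y along the slot, z up. 140 x 90 mm, foam top 12 mm, floor 4 mm above the bench. Slot 124 x 26 mm, centred; a finger channel at floor level, 48 mm long in y, crosses the pad's middle from edge to edge in x, so fingers closing across the tool's middle meet no foam.
- pad_marker: Fixed black foam pad, place of the marker pen. Painted on its yellow floor: white with a black cap. Origin: pad centre at bench level; y along the slot, z up. 171 x 90 mm, foam top 12 mm, floor 4 mm above the bench. Slot 155 x 26 mm, centred; a finger channel at floor level, 48 mm long in y, crosses the pad's middle from edge to edge in x, so fingers closing across the tool's middle meet no foam.
- pad_holder: Fixed black foam pad, place of the copper-coloured sheet holder. Painted on its yellow floor: copper-coloured with a silver end; the shortest pad. Origin: pad centre at bench level; y along the slot, z up. 96 x 90 mm, foam top 12 mm, floor 4 mm above the bench. Slot 80 x 26 mm, centred; a finger channel at floor level, 48 mm long in y, crosses the pad's middle from edge to edge in x, so fingers closing across the tool's middle meet no foam.
- green_tape: Bystander: roll of green tape, 80 mm across, 18 mm high, lying flat in line with the loose tools. Origin: centre of its underside. Leave it where it is.
- black_holder: Bystander: sheet holder with a black body, 12 mm thick, 65 mm long, lying in line with the loose tools. Origin: centre of its underside. Leave it. (All else is fixed clutter round the edge: clear bin 127 mm and oil bottle 140 mm high at the back, mallet 55 mm high on the right, red case 40 mm high on the left.)

How it is judged:
By the outcome, as a careful person would: the job done as asked, in the order asked, and still so for the second after the job is handed in, with the robot touching nothing.
It also fails if it takes over 96 s, if anything falls off the work surface, if the arm or the gripper's body presses on something with over 40 N, if the wrist force passes 120 N, or if a joint passes its speed limit or range.

## Working session

There is one attempt and no reset: what is moved stays moved. The work goes in short steps, Python scripts to look and compute and a shell command to move; the robot and the scene stay as the last step left them, time stands still between calls to the robot, and variables do not carry over. Pictures are saved under pics/ and viewed, and the job is handed in when it is done.

```bash
mkdir -p pics
cat > h.py <<'E'
from station import r, capture, workorder
import numpy as np, cv2, json
def snap(n,f):
    c=capture(n); cv2.imwrite('pics/'+f+'.png',c['img']); np.savez('pics/'+f,**{k:np.array(v) for k,v in c.items()}); return c
def load(f): return dict(np.load('pics/'+f+'.npz'))
def px(c,u,v,z):
    T=np.array(c['world_from_camera']); d=T[:3,:3]@np.array([(u-c['cx'])/c['fx'],(v-c['cy'])/c['fy'],1]); o=T[:3,3]
    return o+d*(z-o[2])/d[2]
E
python3 - <<'E'
from h import *
for n in ['top','side','wrist']:
    c=snap(n,n+'0'); print(n,c['fx'],np.round(c['world_from_camera'],3).tolist())
    cv2.imwrite(f'pics/{n}0b.png',cv2.resize(c['img'],(800,600),interpolation=cv2.INTER_CUBIC))
s=r.sense(); print(s['time_s'],s['tcp_pos'],np.round(s['ee_rot'],3).tolist(),s['gripper_width'],r.grip_point_offset)
E
```

```text
top 374.56841222682283 [[-0.027, -0.991, 0.133, 0.392], [-1.0, 0.028, 0.002, 0.057], [-0.006, -0.133, -0.991, 1.08], [0.0, 0.0, 0.0, 1.0]]
side 383.25698075659705 [[0.855, 0.358, -0.375, 0.843], [0.518, -0.593, 0.616, -0.456], [-0.002, -0.721, -0.693, 0.623], [0.0, 0.0, 0.0, 1.0]]
wrist 297.84942789793007 [[-0.406, -0.885, -0.227, 0.314], [-0.914, 0.394, 0.098, 0.545], [0.003, 0.247, -0.969, 0.384], [0.0, 0.0, 0.0, 1.0]]
0.15 [0.25281833 0.57110052 0.22170101] [[0.914, -0.405, -0.001], [-0.405, -0.914, -0.002], [0.0, 0.002, -1.0]] 0.9980801328204904 -0.0187
```

View pics/top0b.png

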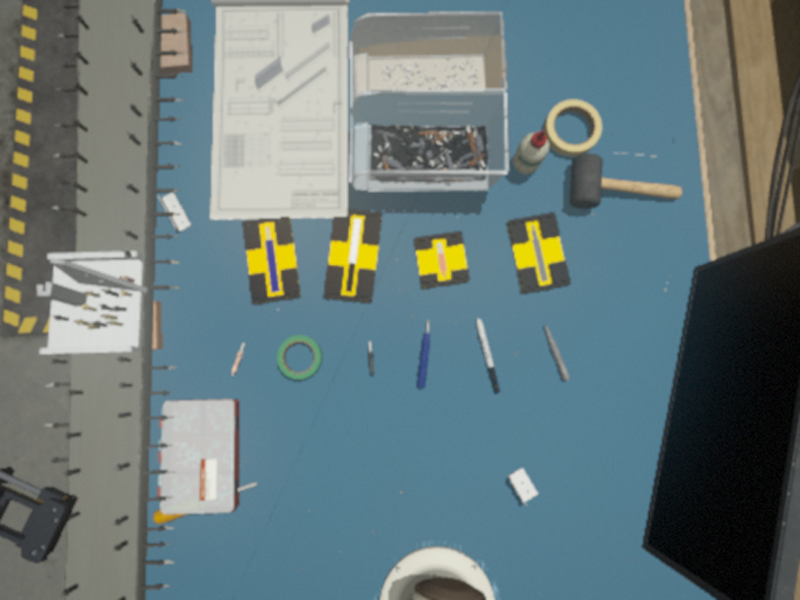

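View pics/side0b.png

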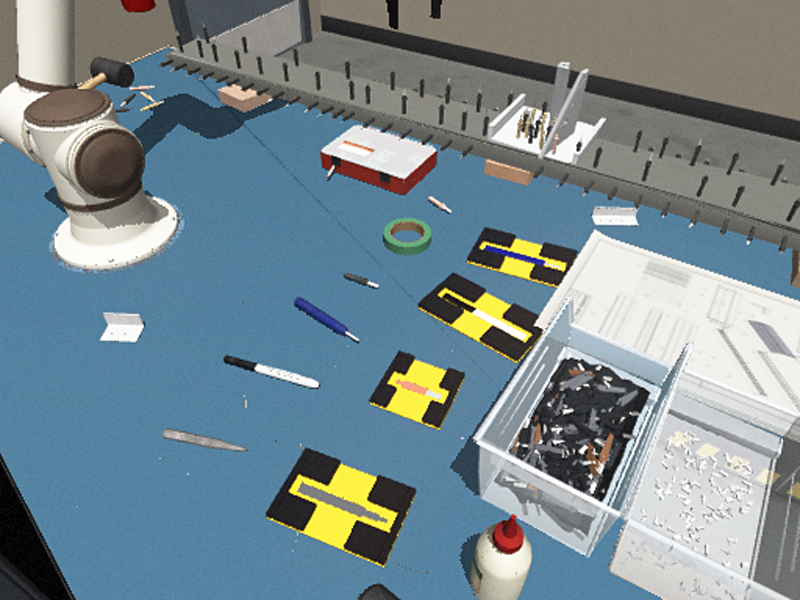

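The top view shows the row of loose tools at v≈355 of the 800x600 enlargement: copper holder u≈238, deburrer 425, marker 487, punch 556. The pads are at v≈257: deburrer 271, marker 353, holder 441, punch 539. I'll enlarge these for measuring.

Run:
```python
from h import *
c=load('top0'); im=c['img']
cv2.imwrite('pics/ta.png',cv2.resize(im[130:260,140:265],None,fx=6,fy=4.6,interpolation=cv2.INTER_CUBIC) if 0 else cv2.resize(im[130:230,140:260],None,fx=6,fy=6,interpolation=cv2.INTER_CUBIC))
cv2.imwrite('pics/tb.png',cv2.resize(im[195:260,140:260],None,fx=6,fy=6,interpolation=cv2.INTER_CUBIC))
cv2.imwrite('pics/tc.png',cv2.resize(im[130:200,255:375],None,fx=6,fy=6,interpolation=cv2.INTER_CUBIC))
cv2.imwrite('pics/td.png',cv2.resize(im[195:260,255:375],None,fx=6,fy=6,interpolation=cv2.INTER_CUBIC))
```

```text
(no output)
```

View pics/ta.png

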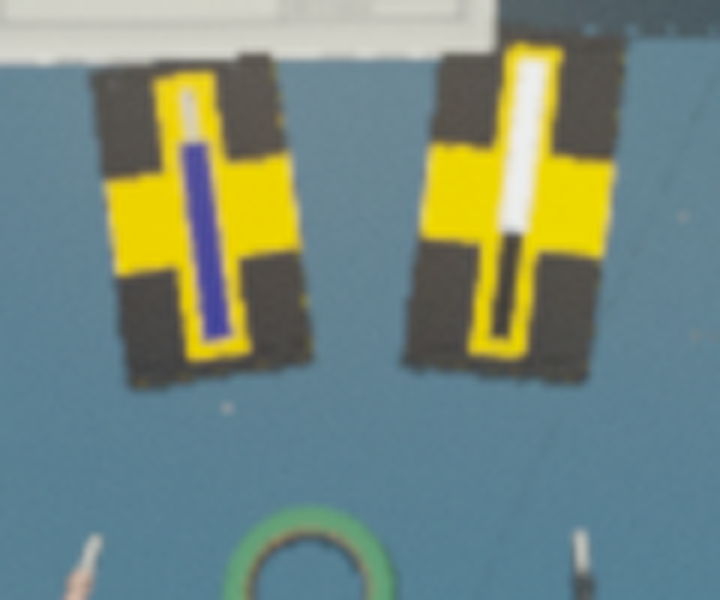

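View pics/tb.png

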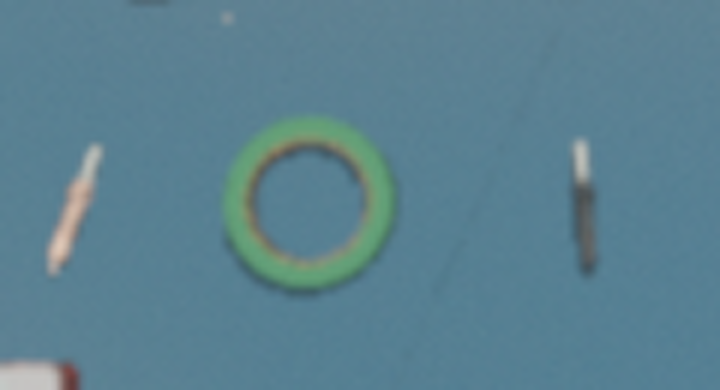

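View pics/tc.png

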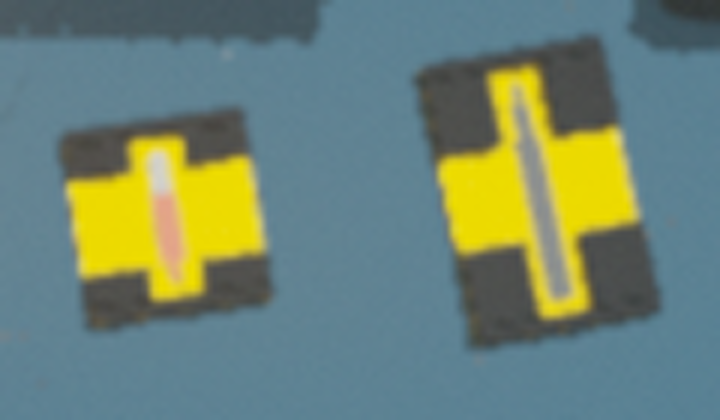

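View pics/td.png

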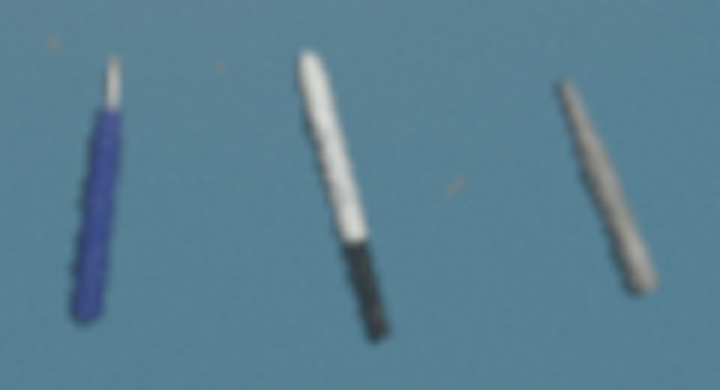

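Ta/tc show the pads with slots (e.g. the deburrer slot mean at crop 202,216). Tb/td show the tool ends, e.g. the deburrer from (115,58) to (85,322). I'll convert these to world positions.

Run:
```python
from h import *
c=load('top0')
def P(o,u,v,z): return px(c,(u+.5)/6-.5+o[0],(v+.5)/6-.5+o[1],z)
A=(140,130);B=(140,195);C=(255,130);D=(255,195)
sl={'deb':(A,[(153,80),(215,73),(250,352),(188,360)],[(106,180),(292,153),(300,250),(116,275)]),
'mark':(A,[(506,45),(563,47),(526,357),(470,355)],[(430,144),(616,162),(606,257),(420,240)]),
'hold':(C,[(130,140),(183,137),(203,296),(150,301)],[(66,185),(247,156),(267,250),(80,277)]),
'pun':(C,[(489,73),(540,66),(590,314),(540,320)],[(437,163),(620,128),(638,222),(457,255)])}
for k,(o,s,h) in sl.items():
    S=np.array([P(o,*p,.004) for p in s]);H=np.array([P(o,*p,.004) for p in h])
    d=(S[0]+S[1]-S[2]-S[3])/2; e=(H[0]+H[3]-H[1]-H[2])/2
    print('pad',k,S.mean(0).round(4),H.mean(0).round(4),'len',np.linalg.norm(d).round(4),np.linalg.norm(e).round(4),'ang',np.degrees(np.arctan2(d[1],d[0])).round(1),np.degrees(np.arctan2(-e[0],e[1])).round(1))
for k,o,a,b,z in [('deb',D,(115,58),(85,322),.0075),('mark',D,(308,52),(378,340),.006),('pun',D,(563,83),(646,291),.006),('cop',B,(97,146),(53,274),.006)]:
    a=P(o,*a,z);b=P(o,*b,z);d=a-b
    print(k,((a+b)/2).round(4),'len',np.linalg.norm(d).round(4),'ang',np.degrees(np.arctan2(d[1],d[0])).round(1))
```

```text
pad deb [0.6207 0.2878 0.004 ] [0.6211 0.2867 0.004 ] len 0.1406 0.091 ang 7.0 6.5
pad mark [0.6241 0.1338 0.004 ] [0.6236 0.1331 0.004 ] len 0.1551 0.0913 ang -7.6 -7.1
pad hold [ 0.6102 -0.0317  0.004 ] [ 0.6108 -0.031   0.004 ] len 0.0799 0.0908 ang 4.8 7.2
pad pun [ 0.6178 -0.2139  0.004 ] [ 0.6181 -0.2132  0.004 ] len 0.1248 0.0907 ang 7.9 9.1
deb [0.4358 0.0067 0.0075] len 0.126 ang -8.4
mark [ 0.4299 -0.1085  0.006 ] len 0.1398 ang 11.0
pun [ 0.4305 -0.233   0.006 ] len 0.1049 ang 18.4
cop [0.4353 0.3474 0.006 ] len 0.0636 ang -18.8
```

```bash
cat >> h.py <<'E'
def plan(x,y,z,ang):
    s=r.sense(); p=np.array(s['tcp_pos']); R=np.array(s['ee_rot'])
    cur=np.degrees(np.arctan2(R[1,0],R[0,0])); a=np.radians(ang)
    Rt=np.array([[np.cos(a),np.sin(a),0],[np.sin(a),-np.cos(a),0],[0,0,-1]])
    from scipy.spatial.transform import Rotation as Q
    d=Rt.T@(np.array([x,y,z])-p)
    print('t',s['time_s'],'tcp',p.round(4),'ang',cur.round(2),'w',round(s['gripper_width'],3),'F',np.round(s['wrist_force'],1))
    print('rotvec',Q.from_matrix(R.T@Rt).as_rotvec().round(4),'then lin(mm)',(d*1000).round(1))
E
python3 -c "
from h import *
plan(.4358,.0067,.12,-8.4)"
```

```text
t 0.15 tcp [0.2528 0.5711 0.2217] ang -23.89 w 0.998 F [0.4 0.3 0.4]
rotvec [ 1.700e-03  1.000e-04 -2.703e-01] then lin(mm) [263.5 531.6 101.7]
```

```bash
python3 -m crank '[{"delta_rot":[0,0,-0.135],"linear":[0,0,0],"gripper":60},{"delta_rot":[0,0,-0.135],"linear":[0,0,0],"gripper":60},{"delta_rot":[0,0,0],"linear":[0.022,0.044,0],"gripper":60},{"delta_rot":[0,0,0],"linear":[0.022,0.044,0],"gripper":60},{"delta_rot":[0,0,0],"linear":[0.022,0.044,0],"gripper":60},{"delta_rot":[0,0,0],"linear":[0.022,0.044,0],"gripper":60},{"delta_rot":[0,0,0],"linear":[0.022,0.044,0],"gripper":60},{"delta_rot":[0,0,0],"linear":[0.022,0.044,0],"gripper":60}]'; python3 -m crank '[{"delta_rot":[0,0,0],"linear":[0.022,0.044,0.017],"gripper":60},{"delta_rot":[0,0,0],"linear":[0.022,0.044,0.017],"gripper":60},{"delta_rot":[0,0,0],"linear":[0.022,0.044,0.017],"gripper":60},{"delta_rot":[0,0,0],"linear":[0.022,0.044,0.017],"gripper":60},{"delta_rot":[0,0,0],"linear":[0.022,0.044,0.017],"gripper":60},{"delta_rot":[0,0,0],"linear":[0.022,0.044,0.017],"gripper":60},{"delta_rot":[0,0,0],"linear":[0,0,0],"gripper":60},{"delta_rot":[0,0,0],"linear":[0,0,0],"gripper":60}]'
python3 -c "
from h import *
plan(.4358,.0067,.12,-8.4)
c=snap('wrist','w1')"
```

```text
time_s: 1.15
tcp_pos: [0.3451, 0.2893, 0.2225]
ee_rot: [[0.989, -0.146, -0.0], [-0.146, -0.989, -0.0], [-0.0, 0.0, -1.0]]
wrist_force: [-0.6, 0.5, 0.5]
gripper_width: 0.594
time_s: 2.15
tcp_pos: [0.437, 0.0105, 0.1206]
ee_rot: [[0.989, -0.147, 0.0], [-0.147, -0.989, -0.0], [0.0, 0.0, -1.0]]
wrist_force: [0.5, 0.8, 0.1]
gripper_width: 0.598
t 2.15 tcp [0.437  0.0105 0.1206] ang -8.44 w 0.598 F [0.5 0.8 0.1]
rotvec [ 0.     -0.0001 -0.0007] then lin(mm) [-0.6  4.   0.6]
```

View pics/w1.png

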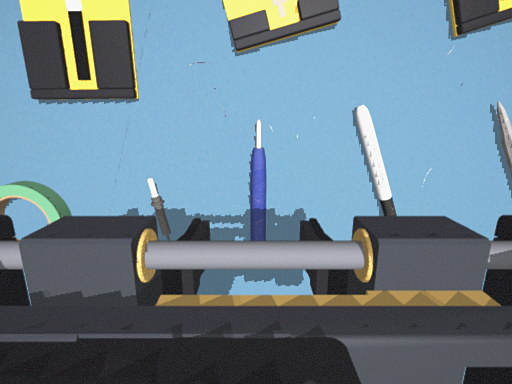

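The wrist view shows the deburrer vertical at u≈259, with its tip at (258,122), between the fingers. I'll cross-check this against the top-view estimate.

```bash
python3 -c "
from h import *
c=load('w1')
a=px(c,258.5,121,.0075);b=px(c,258.5,230,.0075);print(a,b, np.degrees(np.arctan2((a-b)[1],(a-b)[0])))
e=np.array([np.cos(np.radians(-8.4)),np.sin(np.radians(-8.4)),0]); print('mid',a-.063*e)
t=px(c,362,107,.006);e=np.array([np.cos(np.radians(11)),np.sin(np.radians(11)),0]);print('marker mid',t-.0695*e)
"
```

```text
[ 0.49874084 -0.0016169   0.0075    ] [0.39538025 0.01343992 0.0075    ] -8.288137079629239
mid [0.43641668 0.00758633 0.0075    ]
marker mid [ 0.42888732 -0.10815146  0.006     ]
```

Agreement is within 1 mm. I'll go down and grip.

```bash
python3 -m crank '[{"delta_rot":[0,0,0],"linear":[0,0.0035,0.040],"gripper":60},{"delta_rot":[0,0,0],"linear":[-0.0005,0,0.040],"gripper":60},{"delta_rot":[0,0,0],"linear":[0,0,0.025],"gripper":60},{"delta_rot":[0,0,0],"linear":[0,0,0.0115],"gripper":60},{"delta_rot":[0,0,0],"linear":[0,0,0],"gripper":60},{"delta_rot":[0,0,0],"linear":[0,0,0],"gripper":0},{"delta_rot":[0,0,0],"linear":[0,0,0],"gripper":0},{"delta_rot":[0,0,0],"linear":[0,0,0],"gripper":0},{"delta_rot":[0,0,0],"linear":[0,0,0],"gripper":0},{"delta_rot":[0,0,0],"linear":[0,0,0],"gripper":0}]'
python3 -c "
from h import *
plan(.4358,.0067,.12,-8.4)"
```

```text
time_s: 3.45
tcp_pos: [0.436, 0.0071, 0.0042]
ee_rot: [[0.989, -0.146, 0.0], [-0.146, -0.989, 0.0], [0.0, -0.0, -1.0]]
wrist_force: [-1.1, -0.7, 1.4]
gripper_width: 0.163
t 3.45 tcp [0.436  0.0071 0.0042] ang -8.42 w 0.163 F [-1.1 -0.7  1.4]
rotvec [-0.0001 -0.0003 -0.0003] then lin(mm) [-1.000e-01  4.000e-01 -1.158e+02]
```

```bash
python3 -m crank '[{"delta_rot":[0,0,0],"linear":[0,0,-0.030],"gripper":0},{"delta_rot":[0,0,0],"linear":[0,0,-0.040],"gripper":0},{"delta_rot":[0,0,-0.133],"linear":[0,0,-0.030],"gripper":0},{"delta_rot":[0,0,-0.133],"linear":[0,0,0],"gripper":0},{"delta_rot":[0,0,0],"linear":[0,0,0],"gripper":0},{"delta_rot":[0,0,0],"linear":[0,0,0],"gripper":0}]'
python3 -c "
from h import *
plan(.6209,.2873,.06,6.8)"
```

```text
time_s: 4.2
tcp_pos: [0.4354, 0.007, 0.1036]
ee_rot: [[0.993, 0.117, -0.001], [0.117, -0.993, -0.0], [-0.001, 0.0, -1.0]]
wrist_force: [0.0, -0.4, -0.8]
gripper_width: 0.162
t 4.2 tcp [0.4354 0.007  0.1036] ang 6.72 w 0.162 F [ 0.  -0.4 -0.8]
rotvec [ 0.0003  0.0013 -0.0015] then lin(mm) [ 217.4 -256.4   43.6]
```

```bash
python3 -m crank '[{"delta_rot":[0,0,0],"linear":[0.027,-0.032,0],"gripper":0},{"delta_rot":[0,0,0],"linear":[0.027,-0.032,0],"gripper":0},{"delta_rot":[0,0,0],"linear":[0.027,-0.032,0],"gripper":0},{"delta_rot":[0,0,0],"linear":[0.027,-0.032,0],"gripper":0},{"delta_rot":[0,0,0],"linear":[0.027,-0.032,0],"gripper":0},{"delta_rot":[0,0,0],"linear":[0.027,-0.032,0],"gripper":0},{"delta_rot":[0,0,0],"linear":[0.027,-0.032,0.020],"gripper":0},{"delta_rot":[0,0,0],"linear":[0.027,-0.032,0.022],"gripper":0},{"delta_rot":[0,0,0],"linear":[0.0014,0,0],"gripper":0},{"delta_rot":[0,0,0],"linear":[0,0,0],"gripper":0}]'
python3 -c "
from h import *
plan(.6209,.2873,.0085,6.8)
snap('wrist','w2');c=snap('top','t2');cv2.imwrite('pics/t2c.png',cv2.resize(c['img'][110:270,130:380],None,fx=3.2,fy=3.2,interpolation=cv2.INTER_CUBIC))"
```

```text
time_s: 5.45
tcp_pos: [0.6208, 0.2866, 0.061]
ee_rot: [[0.993, 0.118, -0.002], [0.118, -0.993, -0.002], [-0.002, 0.001, -1.0]]
wrist_force: [0.3, 0.6, 0.6]
gripper_width: 0.162
t 5.45 tcp [0.6208 0.2866 0.061 ] ang 6.78 w 0.162 F [0.3 0.6 0.6]
rotvec [ 0.0013  0.002  -0.0003] then lin(mm) [ 0.2 -0.7 52.5]
```

View pics/w2.png

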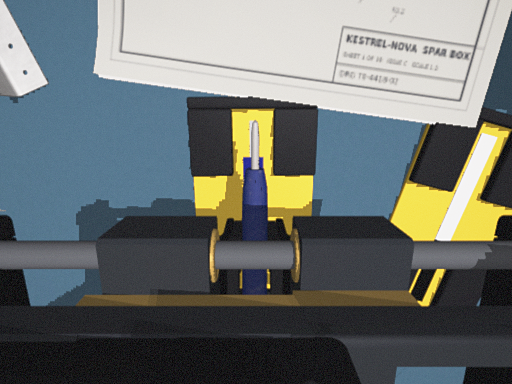

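The wrist view shows the blade at u≈254 over the slot (u 232–273), well aligned. Now I'll lower it and check the slot end numerically.

```bash
python3 -c "
from h import *
c=load('w2')
e=np.array([np.cos(np.radians(6.8)),np.sin(np.radians(6.8)),0])
print('slot centre',px(c,252.5,109,.004)-.071*e, 'tool tip',px(c,254.5,122,.064)-.063*e)"
python3 -m crank '[{"delta_rot":[0,0,0],"linear":[0,-0.0007,0.025],"gripper":0},{"delta_rot":[0,0,0],"linear":[0,0,0.015],"gripper":0},{"delta_rot":[0,0,0],"linear":[0,0,0.012],"gripper":0},{"delta_rot":[0,0,0],"linear":[0,0,0],"gripper":0},{"delta_rot":[0,0,0],"linear":[0,0,0],"gripper":0}]'
```

```text
slot centre [0.62154853 0.28888953 0.004     ] tool tip [0.62188008 0.28765176 0.064     ]
time_s: 6.18
tcp_pos: [0.6216, 0.2881, 0.0106]
ee_rot: [[0.993, 0.119, 0.001], [0.119, -0.993, 0.0], [0.001, -0.0, -1.0]]
wrist_force: [0.2, -0.2, 0.0]
gripper_width: 0.164
```

```bash
python3 -m crank '[{"delta_rot":[0,0,0],"linear":[0,0,0.002],"gripper":0},{"delta_rot":[0,0,0],"linear":[0,0,0],"gripper":0}]'; python3 -m crank '[{"delta_rot":[0,0,0],"linear":[0,0,0],"gripper":24},{"delta_rot":[0,0,0],"linear":[0,0,0],"gripper":30},{"delta_rot":[0,0,0],"linear":[0,0,0],"gripper":40},{"delta_rot":[0,0,0],"linear":[0,0,0],"gripper":40},{"delta_rot":[0,0,0],"linear":[0,0,-0.020],"gripper":40},{"delta_rot":[0,0,0],"linear":[0,0,-0.040],"gripper":40},{"delta_rot":[0,0,0],"linear":[0,0,-0.040],"gripper":40},{"delta_rot":[0,0,0],"linear":[0,0,0],"gripper":60},{"delta_rot":[0,0,0],"linear":[0,0,0],"gripper":60}]'
python3 -c "
from h import *
snap('wrist','w3')
plan(.4305,-.233,.11,18.4)"
```

```text
time_s: 6.42
tcp_pos: [0.6214, 0.2881, 0.0084]
ee_rot: [[0.993, 0.119, 0.0], [0.119, -0.993, 0.0], [0.001, -0.0, -1.0]]
wrist_force: [-0.4, 0.3, -0.5]
gripper_width: 0.159
time_s: 7.55
tcp_pos: [0.6211, 0.2879, 0.1089]
ee_rot: [[0.993, 0.119, 0.0], [0.119, -0.993, 0.001], [0.001, -0.001, -1.0]]
wrist_force: [-0.2, -0.9, 0.3]
gripper_width: 0.541
t 7.6 tcp [0.6207 0.2876 0.1079] ang 6.82 w 0.566 F [ 0.6 -0.1  0. ]
rotvec [ 1.000e-04  1.000e-03 -2.021e-01] then lin(mm) [-344.8  433.9   -2.1]
```

View pics/w3.png

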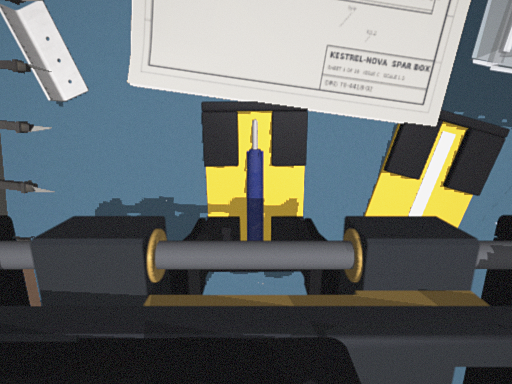

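The deburrer lies in its slot, tip at v≈120 and slot end at v≈111, at u≈255. Next is the punch.

```bash
python3 -m crank '[{"delta_rot":[0,0,-0.101],"linear":[0,0,0],"gripper":60},{"delta_rot":[0,0,-0.101],"linear":[0,0,0],"gripper":60},{"delta_rot":[0,0,0],"linear":[-0.0345,0.0434,0],"gripper":60},{"delta_rot":[0,0,0],"linear":[-0.0345,0.0434,0],"gripper":60},{"delta_rot":[0,0,0],"linear":[-0.0345,0.0434,0],"gripper":60},{"delta_rot":[0,0,0],"linear":[-0.0345,0.0434,0],"gripper":60},{"delta_rot":[0,0,0],"linear":[-0.0345,0.0434,0],"gripper":60}]'; python3 -m crank '[{"delta_rot":[0,0,0],"linear":[-0.0345,0.0434,0],"gripper":60},{"delta_rot":[0,0,0],"linear":[-0.0345,0.0434,0],"gripper":60},{"delta_rot":[0,0,0],"linear":[-0.0345,0.0434,0],"gripper":60},{"delta_rot":[0,0,0],"linear":[-0.0345,0.0434,0],"gripper":60},{"delta_rot":[0,0,0],"linear":[-0.0345,0.0434,0],"gripper":60},{"delta_rot":[0,0,0],"linear":[0,0,0],"gripper":60},{"delta_rot":[0,0,0],"linear":[0,0,0],"gripper":60}]'
python3 -c "
from h import *
snap('wrist','w4')
plan(.4305,-.233,.0035,18.4)"
```

```text
time_s: 8.48
tcp_pos: [0.5246, 0.0257, 0.1071]
ee_rot: [[0.949, 0.316, -0.002], [0.316, -0.949, -0.001], [-0.002, 0.0, -1.0]]
wrist_force: [0.6, -1.2, 0.4]
gripper_width: 0.601
time_s: 9.35
tcp_pos: [0.4304, -0.2329, 0.1075]
ee_rot: [[0.949, 0.315, -0.001], [0.315, -0.949, 0.0], [-0.001, -0.001, -1.0]]
wrist_force: [0.6, 0.1, 0.3]
gripper_width: 0.599
t 9.4 tcp [ 0.4308 -0.2324  0.1076] ang 18.43 w 0.6 F [0.2 0.5 0.2]
rotvec [-0.0006  0.0009  0.0005] then lin(mm) [ -0.5   0.5 104.1]
```

View pics/w4.png

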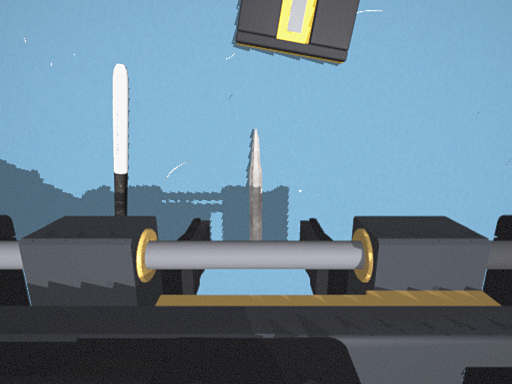

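```bash
python3 -c "
from h import *
c=load('w4')
a=px(c,255.5,128.5,.006);b=px(c,255.5,235,.006);d=(a-b)/np.linalg.norm(a-b);print('punch',a,np.degrees(np.arctan2(d[1],d[0])),'mid',a-.054*d)
a=px(c,120.5,64.5,.006);b=px(c,121,212,.006);d=(a-b)/np.linalg.norm(a-b);print('marker',a,np.degrees(np.arctan2(d[1],d[0])),'mid',a-.0695*d)
"
```

```text
punch [ 0.4844479  -0.21484999  0.006     ] 18.370988709668833 mid [ 0.43319997 -0.23186909  0.006     ]
marker [ 0.49842585 -0.09318096  0.006     ] 12.140462914272351 mid [ 0.43048022 -0.10779744  0.006     ]
```

```bash
python3 -m crank '[{"delta_rot":[0,0,0],"linear":[0.0017,0,0.040],"gripper":60},{"delta_rot":[0,0,0],"linear":[0,0,0.035],"gripper":60},{"delta_rot":[0,0,0],"linear":[0,0,0.020],"gripper":60},{"delta_rot":[0,0,0],"linear":[0,0,0.009],"gripper":60},{"delta_rot":[0,0,0],"linear":[0,0,0],"gripper":60},{"delta_rot":[0,0,0],"linear":[0,0,0],"gripper":0},{"delta_rot":[0,0,0],"linear":[0,0,0],"gripper":0},{"delta_rot":[0,0,0],"linear":[0,0,0],"gripper":0},{"delta_rot":[0,0,0],"linear":[0,0,0],"gripper":0},{"delta_rot":[0,0,0],"linear":[0,0,0],"gripper":0}]'
python3 -m crank '[{"delta_rot":[0,0,0],"linear":[0,0,-0.030],"gripper":0},{"delta_rot":[0,0,0],"linear":[0,0,-0.040],"gripper":0},{"delta_rot":[0,0,0.087],"linear":[0,0,-0.010],"gripper":0},{"delta_rot":[0,0,0.087],"linear":[0,0,0],"gripper":0},{"delta_rot":[0,0,0],"linear":[0,0,0],"gripper":0}]'
python3 -c "
from h import *
plan(.618,-.2136,.06,8.5)"
```

```text
time_s: 10.65
tcp_pos: [0.4326, -0.2324, 0.0042]
ee_rot: [[0.949, 0.316, 0.0], [0.316, -0.949, -0.0], [0.0, 0.0, -1.0]]
wrist_force: [0.1, -0.1, 0.5]
gripper_width: 0.124
time_s: 11.28
tcp_pos: [0.4323, -0.2323, 0.0841]
ee_rot: [[0.989, 0.147, 0.0], [0.147, -0.989, 0.0], [0.0, -0.0, -1.0]]
wrist_force: [0.5, -0.6, -1.2]
gripper_width: 0.119
t 11.275 tcp [ 0.4323 -0.2323  0.0841] ang 8.48 w 0.119 F [ 0.5 -0.6 -1.2]
rotvec [-0.0001 -0.     -0.0004] then lin(mm) [186.4   9.   24.1]
```

```bash
python3 -m crank '[{"delta_rot":[0,0,0],"linear":[0.045,0.002,0],"gripper":0},{"delta_rot":[0,0,0],"linear":[0.045,0.002,0],"gripper":0},{"delta_rot":[0,0,0],"linear":[0.045,0.002,0.010],"gripper":0},{"delta_rot":[0,0,0],"linear":[0.045,0.003,0.014],"gripper":0},{"delta_rot":[0,0,0],"linear":[0.0064,0,0],"gripper":0},{"delta_rot":[0,0,0],"linear":[0,0,0],"gripper":0},{"delta_rot":[0,0,0],"linear":[0,0,0],"gripper":0}]'
python3 -c "
from h import *
snap('wrist','w5')
plan(.618,-.2136,.0085,8.5)"
```

```text
time_s: 12.15
tcp_pos: [0.6171, -0.214, 0.0603]
ee_rot: [[0.989, 0.147, -0.001], [0.147, -0.989, 0.0], [-0.001, -0.0, -1.0]]
wrist_force: [0.1, -0.5, -0.5]
gripper_width: 0.125
t 12.2 tcp [ 0.6172 -0.2141  0.0606] ang 8.42 w 0.123 F [ 0.1  0.  -0.2]
rotvec [-0.0001 -0.     -0.0014] then lin(mm) [ 0.8 -0.4 52.1]
```

View pics/w5.png

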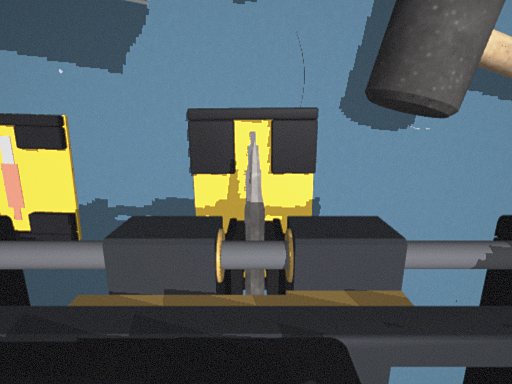

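The punch is at u≈254, over the slot (u 234–272, end at v≈121), tip at v≈133. I'll check this numerically, then lower it.

```bash
python3 -c "
from h import *
c=load('w5')
e=np.array([np.cos(np.radians(8.5)),np.sin(np.radians(8.5)),0])
print('slot centre',px(c,253,121,.004)-.062*e, 'tool',px(c,254,131,.0626)-.054*e)"
python3 -m crank '[{"delta_rot":[0,0,0],"linear":[0.0008,-0.0004,0.025],"gripper":0},{"delta_rot":[0,0,0],"linear":[0,0,0.015],"gripper":0},{"delta_rot":[0,0,0],"linear":[0,0,0.0125],"gripper":0},{"delta_rot":[0,0,0],"linear":[0,0,0],"gripper":0},{"delta_rot":[0,0,0],"linear":[0,0,0],"gripper":0}]'
```

```text
slot centre [ 0.61866949 -0.21190202  0.004     ] tool [ 0.62246781 -0.21209282  0.0626    ]
time_s: 12.82
tcp_pos: [0.6191, -0.2135, 0.0077]
ee_rot: [[0.989, 0.147, 0.001], [0.147, -0.989, -0.0], [0.001, 0.0, -1.0]]
wrist_force: [0.4, 0.2, -0.2]
gripper_width: 0.128
```

```bash
python3 -m crank '[{"delta_rot":[0,0,0],"linear":[0,0,0],"gripper":20},{"delta_rot":[0,0,0],"linear":[0,0,0],"gripper":26},{"delta_rot":[0,0,0],"linear":[0,0,0],"gripper":40},{"delta_rot":[0,0,0],"linear":[0,0,0],"gripper":40},{"delta_rot":[0,0,0],"linear":[0,0,-0.020],"gripper":40},{"delta_rot":[0,0,0],"linear":[0,0,-0.040],"gripper":40},{"delta_rot":[0,0,0],"linear":[0,0,-0.040],"gripper":40},{"delta_rot":[0,0,0],"linear":[0,0,0],"gripper":60},{"delta_rot":[0,0,0],"linear":[0,0,0],"gripper":60}]'
python3 -c "
from h import *
c=snap('wrist','w6')
cv2.imwrite('pics/w6c.png',cv2.resize(c['img'][90:290,160:360],None,fx=3,fy=3,interpolation=cv2.INTER_CUBIC))
plan(.4304,-.108,.11,11.6)"
```

```text
time_s: 13.95
tcp_pos: [0.6184, -0.2131, 0.1072]
ee_rot: [[0.989, 0.146, -0.001], [0.146, -0.989, 0.001], [-0.001, -0.001, -1.0]]
wrist_force: [0.3, -1.1, -1.2]
gripper_width: 0.54
t 14.0 tcp [ 0.6181 -0.2131  0.1064] ang 8.42 w 0.564 F [-0.4 -0.3 -0.1]
rotvec [-0.001   0.0019 -0.0555] then lin(mm) [-162.7 -140.7   -3.6]
```

View pics/w6c.png

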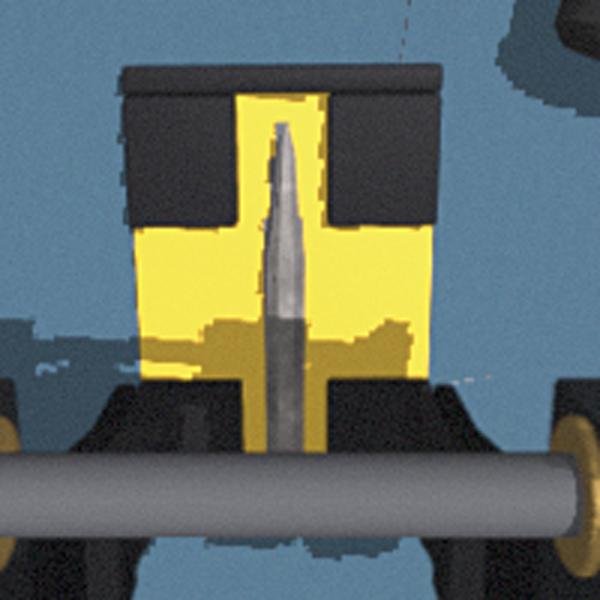

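The punch is in its slot, with tip at crop row 123 and slot end at row 95. Now the marker.

```bash
python3 -c "
from h import *
c=load('w6')
a=px(c,160+283/3,90+122/3,.010);b=px(c,160+282/3,90+95/3,.004);print('gap mm',(b-a)*1000)"
python3 -m crank '[{"delta_rot":[0,0,-0.055],"linear":[0,0,0],"gripper":60},{"delta_rot":[0,0,0],"linear":[-0.0325,-0.028,0],"gripper":60},{"delta_rot":[0,0,0],"linear":[-0.0325,-0.028,0],"gripper":60},{"delta_rot":[0,0,0],"linear":[-0.0325,-0.028,0],"gripper":60},{"delta_rot":[0,0,0],"linear":[-0.0325,-0.028,0],"gripper":60},{"delta_rot":[0,0,0],"linear":[-0.0325,-0.028,0],"gripper":60},{"delta_rot":[0,0,0],"linear":[0,0,0],"gripper":60},{"delta_rot":[0,0,0],"linear":[0,0,0],"gripper":60}]'
python3 -c "
from h import *
snap('wrist','w7')
plan(.4304,-.108,.0035,11.6)"
```

```text
gap mm [ 7.25191205  1.36010951 -6.        ]
time_s: 15.0
tcp_pos: [0.4321, -0.1089, 0.1073]
ee_rot: [[0.98, 0.201, -0.0], [0.201, -0.98, -0.0], [-0.0, 0.0, -1.0]]
wrist_force: [-0.1, -0.8, -0.1]
gripper_width: 0.6
t 15.05 tcp [ 0.4325 -0.109   0.1073] ang 11.59 w 0.601 F [-0.1  0.1 -0.9]
rotvec [ 0.0002  0.0001 -0.0002] then lin(mm) [ -1.8  -1.4 103.8]
```

View pics/w7.png

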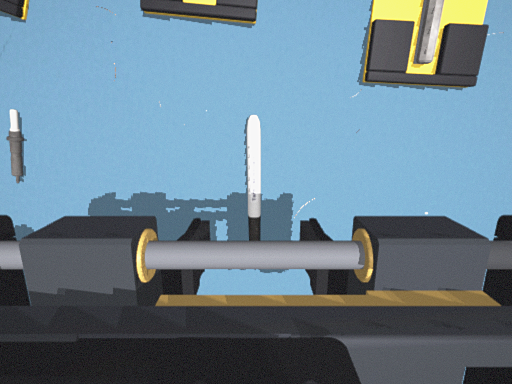

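```bash
python3 -c "
from h import *
c=load('w7')
a=px(c,253.5,114,.007);b=px(c,254.5,232,.006);d=(a-b)/np.linalg.norm(a-b);print(np.degrees(np.arctan2(d[1],d[0])),'mid',a-.0695*d)
"
```

```text
12.038944953142504 mid [ 0.43146996 -0.10781165  0.00635548]
```

```bash
python3 -m crank '[{"delta_rot":[0,0,0],"linear":[-0.0012,-0.0014,0.040],"gripper":60},{"delta_rot":[0,0,0],"linear":[0,0,0.035],"gripper":60},{"delta_rot":[0,0,0],"linear":[0,0,0.020],"gripper":60},{"delta_rot":[0,0,0],"linear":[0,0,0.0085],"gripper":60},{"delta_rot":[0,0,0],"linear":[0,0,0],"gripper":60},{"delta_rot":[0,0,0],"linear":[0,0,0],"gripper":0},{"delta_rot":[0,0,0],"linear":[0,0,0],"gripper":0},{"delta_rot":[0,0,0],"linear":[0,0,0],"gripper":0},{"delta_rot":[0,0,0],"linear":[0,0,0],"gripper":0},{"delta_rot":[0,0,0],"linear":[0,0,0],"gripper":0}]'
python3 -m crank '[{"delta_rot":[0,0,0],"linear":[0,0,-0.030],"gripper":0},{"delta_rot":[0,0,0],"linear":[0,0,-0.040],"gripper":0},{"delta_rot":[0,0,0.165],"linear":[0,0,-0.020],"gripper":0},{"delta_rot":[0,0,0.165],"linear":[0,0,0],"gripper":0},{"delta_rot":[0,0,0],"linear":[0,0,0],"gripper":0}]'
python3 -c "
from h import *
plan(.6239,.1337,.06,-7.3)"
```

```text
time_s: 16.3
tcp_pos: [0.4303, -0.1077, 0.0042]
ee_rot: [[0.98, 0.201, 0.0], [0.201, -0.98, 0.0], [0.0, 0.0, -1.0]]
wrist_force: [0.1, 0.5, 0.5]
gripper_width: 0.123
time_s: 16.92
tcp_pos: [0.4301, -0.1076, 0.0943]
ee_rot: [[0.992, -0.126, 0.0], [-0.126, -0.992, 0.0], [0.0, -0.0, -1.0]]
wrist_force: [0.7, -0.1, 0.2]
gripper_width: 0.123
t 16.925 tcp [ 0.4301 -0.1076  0.0943] ang -7.22 w 0.123 F [ 0.7 -0.1  0.2]
rotvec [-0.0002 -0.0004  0.0014] then lin(mm) [ 161.6 -264.    34.3]
```

```bash
python3 -m crank '[{"delta_rot":[0,0,0],"linear":[0.023,-0.0377,0],"gripper":0},{"delta_rot":[0,0,0],"linear":[0.023,-0.0377,0],"gripper":0},{"delta_rot":[0,0,0],"linear":[0.023,-0.0377,0],"gripper":0},{"delta_rot":[0,0,0],"linear":[0.023,-0.0377,0],"gripper":0},{"delta_rot":[0,0,0],"linear":[0.023,-0.0377,0],"gripper":0},{"delta_rot":[0,0,0],"linear":[0.023,-0.0377,0.014],"gripper":0},{"delta_rot":[0,0,0],"linear":[0.0236,-0.0378,0.020],"gripper":0},{"delta_rot":[0,0,0],"linear":[0,0,0],"gripper":0},{"delta_rot":[0,0,0],"linear":[0,0,0],"gripper":0}]'
python3 -c "
from h import *
snap('wrist','w8')
plan(.6239,.1337,.008,-7.3)"
```

```text
time_s: 18.05
tcp_pos: [0.6233, 0.1332, 0.0591]
ee_rot: [[0.992, -0.126, -0.002], [-0.126, -0.992, -0.001], [-0.002, 0.001, -1.0]]
wrist_force: [-0.4, 0.0, -0.5]
gripper_width: 0.127
t 18.1 tcp [0.6235 0.1329 0.0598] ang -7.27 w 0.13 F [-0.1 -0.5  0.2]
rotvec [0.0007 0.001  0.0005] then lin(mm) [ 0.3 -0.9 51.8]
```

View pics/w8.png

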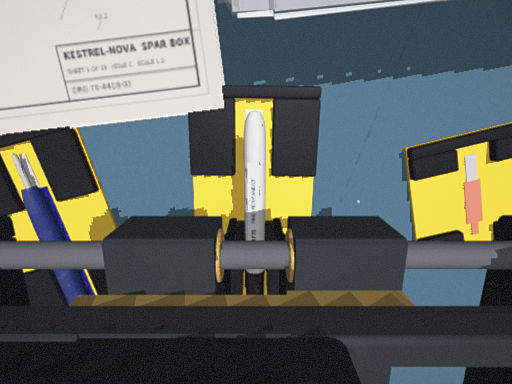

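```bash
python3 -c "
from h import *
c=load('w8')
e=np.array([np.cos(np.radians(-7.3)),np.sin(np.radians(-7.3)),0])
print('slot centre',px(c,254.5,99.5,.004)-.0775*e, 'tool',px(c,254.5,110,.063)-.0695*e)"
python3 -m crank '[{"delta_rot":[0,0,0],"linear":[0.0003,-0.0009,0.025],"gripper":0},{"delta_rot":[0,0,0],"linear":[0,0,0.015],"gripper":0},{"delta_rot":[0,0,0],"linear":[0,0,0.0115],"gripper":0},{"delta_rot":[0,0,0],"linear":[0,0,0],"gripper":0},{"delta_rot":[0,0,0],"linear":[0,0,0],"gripper":0}]'
```

```text
slot centre [0.62403441 0.13383587 0.004     ] tool [0.62389124 0.13398557 0.063     ]
time_s: 18.73
tcp_pos: [0.6249, 0.1345, 0.0091]
ee_rot: [[0.992, -0.127, 0.001], [-0.127, -0.992, 0.0], [0.001, -0.0, -1.0]]
wrist_force: [0.4, -0.2, -0.3]
gripper_width: 0.126
```

```bash
python3 -m crank '[{"delta_rot":[0,0,0],"linear":[-0.0008,0,0.001],"gripper":0},{"delta_rot":[0,0,0],"linear":[0,0,0],"gripper":0},{"delta_rot":[0,0,0],"linear":[0,0,0],"gripper":20},{"delta_rot":[0,0,0],"linear":[0,0,0],"gripper":26},{"delta_rot":[0,0,0],"linear":[0,0,0],"gripper":40},{"delta_rot":[0,0,0],"linear":[0,0,0],"gripper":40},{"delta_rot":[0,0,0],"linear":[0,0,-0.020],"gripper":40},{"delta_rot":[0,0,0],"linear":[0,0,-0.040],"gripper":40},{"delta_rot":[0,0,0],"linear":[0,0,-0.040],"gripper":40},{"delta_rot":[0,0,0],"linear":[0,0,0],"gripper":60}]'
python3 -c "
from h import *
c=snap('wrist','w9')
cv2.imwrite('pics/w9c.png',cv2.resize(c['img'][80:280,160:360],None,fx=3,fy=3,interpolation=cv2.INTER_CUBIC))
plan(.4353,.3474,.11,-18.8)"
```

```text
time_s: 19.98
tcp_pos: [0.6262, 0.1354, 0.1119]
ee_rot: [[0.992, -0.127, 0.008], [-0.127, -0.992, 0.003], [0.008, -0.004, -1.0]]
wrist_force: [0.3, 0.8, -0.5]
gripper_width: 0.451
t 20.025 tcp [0.6245 0.1349 0.1094] ang -7.33 w 0.487 F [-0.4  0.4 -1.4]
rotvec [-0.0026 -0.0029  0.2002] then lin(mm) [-247.6 -140.1   -0.6]
```

View pics/w9c.png

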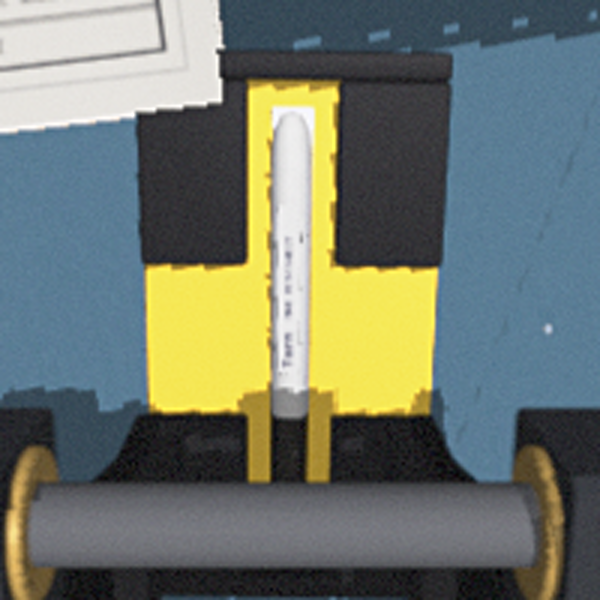

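The marker lies on its painted outline, tip at crop row 112 and slot end at row 82. Now the copper holder.

```bash
python3 -c "
from h import *
c=load('w9')
a=px(c,160+293/3,80+111/3,.010);b=px(c,160+293/3,80+82/3,.004);print('gap mm',(b-a)*1000)"
python3 -m crank '[{"delta_rot":[0,0,0.1],"linear":[0,0,0],"gripper":60},{"delta_rot":[0,0,0.1],"linear":[0,0,0],"gripper":60},{"delta_rot":[0,0,0],"linear":[-0.041,-0.0233,0],"gripper":60},{"delta_rot":[0,0,0],"linear":[-0.041,-0.0233,0],"gripper":60},{"delta_rot":[0,0,0],"linear":[-0.041,-0.0233,0],"gripper":60},{"delta_rot":[0,0,0],"linear":[-0.041,-0.0233,0],"gripper":60},{"delta_rot":[0,0,0],"linear":[-0.041,-0.0233,0],"gripper":60},{"delta_rot":[0,0,0],"linear":[-0.041,-0.0233,0],"gripper":60},{"delta_rot":[0,0,0],"linear":[0,0,0],"gripper":60},{"delta_rot":[0,0,0],"linear":[0,0,0],"gripper":60}]'
python3 -c "
from h import *
c=snap('wrist','w10')
cv2.imwrite('pics/w10c.png',cv2.resize(c['img'][80:280,160:360],None,fx=3,fy=3,interpolation=cv2.INTER_CUBIC))
plan(.4353,.3474,.0035,-18.8)"
```

```text
gap mm [ 8.15742877 -1.07066746 -6.        ]
time_s: 21.28
tcp_pos: [0.4354, 0.3455, 0.1066]
ee_rot: [[0.947, -0.322, -0.001], [-0.322, -0.947, -0.002], [-0.001, 0.002, -1.0]]
wrist_force: [0.5, -0.6, 0.5]
gripper_width: 0.601
t 21.325 tcp [0.4358 0.3452 0.1068] ang -18.82 w 0.603 F [-0.7 -0.7 -0.5]
rotvec [ 0.0017  0.0006 -0.0004] then lin(mm) [ -1.2  -1.9 103.3]
```

View pics/w10c.png

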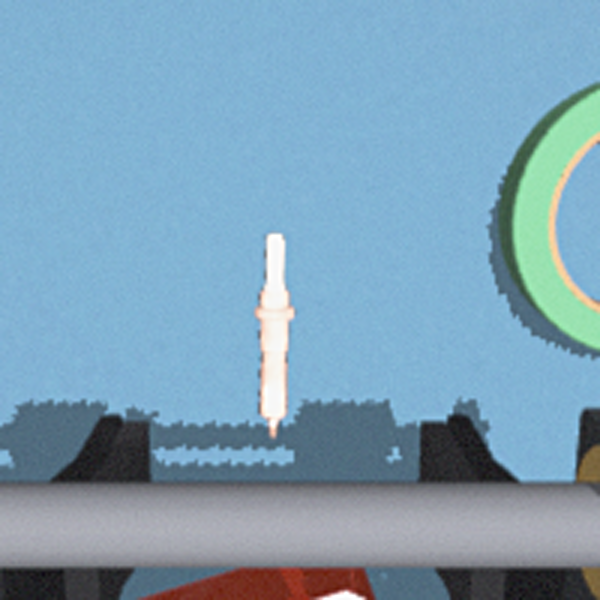

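View pics/w10.png

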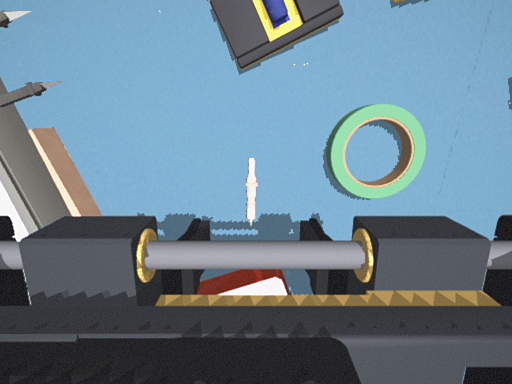

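```bash
python3 -c "
from h import *
c=load('w10')
a=px(c,160+275/3,80+234/3,.006);b=px(c,160+274/3,80+438/3,.006);d=(a-b);print(np.linalg.norm(d),np.degrees(np.arctan2(d[1],d[0])),'mid',(a+b)/2)
m=(a+b)/2
plan(m[0],m[1],.0035,-18.8)
"
```

```text
0.06390087455071496 -19.216269327560152 mid [0.4355295  0.34876143 0.006     ]
t 21.325 tcp [0.4358 0.3452 0.1068] ang -18.82 w 0.603 F [-0.7 -0.7 -0.5]
rotvec [ 0.0017  0.0006 -0.0004] then lin(mm) [ -1.4  -3.3 103.3]
```

```bash
python3 -m crank '[{"delta_rot":[0,0,0],"linear":[-0.0013,-0.0027,0.040],"gripper":60},{"delta_rot":[0,0,0],"linear":[0,0,0.035],"gripper":60},{"delta_rot":[0,0,0],"linear":[0,0,0.020],"gripper":60},{"delta_rot":[0,0,0],"linear":[0,0,0.0085],"gripper":60},{"delta_rot":[0,0,0],"linear":[0,0,0],"gripper":60},{"delta_rot":[0,0,0],"linear":[0,0,0],"gripper":0},{"delta_rot":[0,0,0],"linear":[0,0,0],"gripper":0},{"delta_rot":[0,0,0],"linear":[0,0,0],"gripper":0},{"delta_rot":[0,0,0],"linear":[0,0,0],"gripper":0},{"delta_rot":[0,0,0],"linear":[0,0,0],"gripper":0}]'
python3 -m crank '[{"delta_rot":[0,0,0],"linear":[0,0,-0.030],"gripper":0},{"delta_rot":[0,0,0],"linear":[0,0,-0.040],"gripper":0},{"delta_rot":[0,0,-0.147],"linear":[0,0,-0.020],"gripper":0},{"delta_rot":[0,0,-0.147],"linear":[0,0,0],"gripper":0},{"delta_rot":[0,0,-0.147],"linear":[0,0,0],"gripper":0},{"delta_rot":[0,0,0],"linear":[0,0,0],"gripper":0}]'
python3 -c "
from h import *
c=snap('wrist','w11')
plan(.6105,-.0313,.06,6.4)"
```

```text
time_s: 22.58
tcp_pos: [0.4355, 0.3491, 0.0042]
ee_rot: [[0.947, -0.322, 0.0], [-0.322, -0.947, 0.0], [0.0, -0.0, -1.0]]
wrist_force: [-0.8, -0.7, 0.9]
gripper_width: 0.134
time_s: 23.32
tcp_pos: [0.4354, 0.3489, 0.094]
ee_rot: [[0.994, 0.111, -0.0], [0.111, -0.994, -0.0], [-0.0, 0.0, -1.0]]
wrist_force: [0.6, -0.1, -0.4]
gripper_width: 0.135
t 23.375 tcp [0.4354 0.349  0.094 ] ang 6.34 w 0.134 F [ 0.9 -0.   0.7]
rotvec [ 0.0002  0.0002 -0.001 ] then lin(mm) [131.6 397.4  34. ]
```

View pics/w11.png

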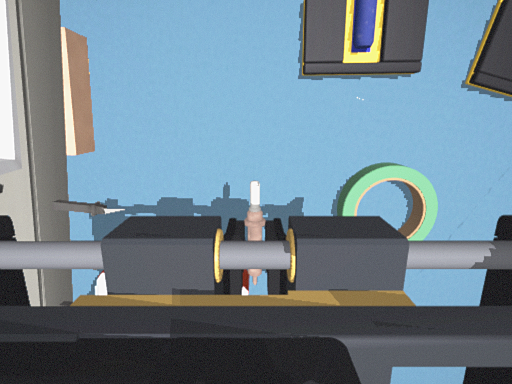

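The holder is gripped straight, plunger at (255,190). I'll carry it to its pad: 419 mm in 9 rows.

```bash
python3 -m crank '[{"delta_rot":[0,0,0],"linear":[0.0146,0.0441,0],"gripper":0},{"delta_rot":[0,0,0],"linear":[0.0146,0.0441,0],"gripper":0},{"delta_rot":[0,0,0],"linear":[0.0146,0.0441,0],"gripper":0},{"delta_rot":[0,0,0],"linear":[0.0146,0.0441,0],"gripper":0},{"delta_rot":[0,0,0],"linear":[0.0146,0.0441,0],"gripper":0},{"delta_rot":[0,0,0],"linear":[0.0146,0.0441,0],"gripper":0},{"delta_rot":[0,0,0],"linear":[0.0146,0.0441,0],"gripper":0},{"delta_rot":[0,0,0],"linear":[0.0146,0.0441,0.014],"gripper":0},{"delta_rot":[0,0,0],"linear":[0.0146,0.0441,0.020],"gripper":0},{"delta_rot":[0,0,0],"linear":[0,0,0],"gripper":0}]'
python3 -m crank '[{"delta_rot":[0,0,0],"linear":[0,0,0],"gripper":0},{"delta_rot":[0,0,0],"linear":[0,0,0],"gripper":0}]'
python3 -c "
from h import *
c=snap('wrist','w12')
cv2.imwrite('pics/w12c.png',cv2.resize(c['img'][110:310,160:360],None,fx=3,fy=3,interpolation=cv2.INTER_CUBIC))
plan(.6105,-.0313,.008,6.4)"
```

```text
time_s: 24.62
tcp_pos: [0.6102, -0.0334, 0.0577]
ee_rot: [[0.994, 0.106, -0.004], [0.106, -0.994, -0.001], [-0.004, 0.0, -1.0]]
wrist_force: [-0.2, 1.2, 0.6]
gripper_width: 0.133
time_s: 24.88
tcp_pos: [0.611, -0.0293, 0.0608]
ee_rot: [[0.993, 0.114, 0.001], [0.114, -0.993, 0.0], [0.001, -0.0, -1.0]]
wrist_force: [0.2, -0.0, 0.1]
gripper_width: 0.133
t 24.925 tcp [ 0.611  -0.0293  0.0608] ang 6.56 w 0.134 F [ 0.2  0.7 -0.6]
rotvec [-0.0001 -0.0011  0.0029] then lin(mm) [-0.7  2.  52.8]
```

View pics/w12c.png

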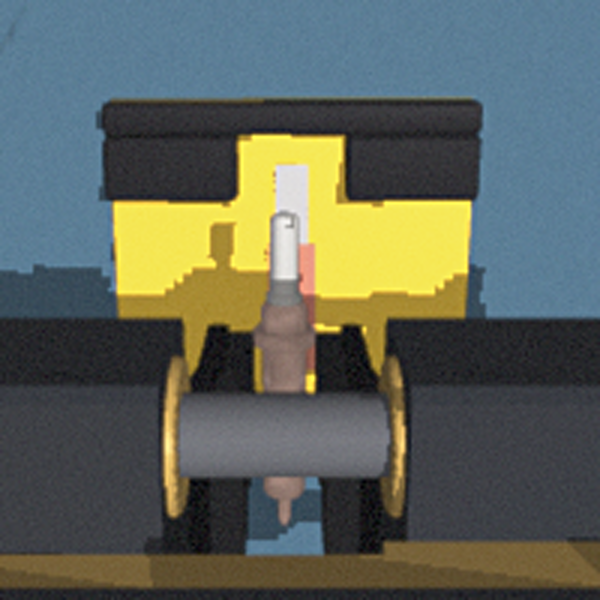

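```bash
python3 -c "
from h import *
c=load('w12')
e=np.array([np.cos(np.radians(6.5)),np.sin(np.radians(6.5)),0])
print('slot centre',px(c,160+291.5/3,110+135/3,.004)-.04*e)
a=px(c,160+285/3,110+211/3,.0626);b=px(c,160+285/3,110+526/3,.0626);print('tool',(a+b)/2,np.linalg.norm(a-b))
print('paint top',px(c,160+291/3,110+165/3,.004)-.032*e)"
```

```text
slot centre [ 0.61070491 -0.0304445   0.004     ]
tool [ 0.61147018 -0.02862248  0.0626    ] 0.06471523304679928
paint top [ 0.61127797 -0.03027258  0.004     ]
```

```bash
python3 -m crank '[{"delta_rot":[0,0,0],"linear":[-0.0006,0.0015,0.025],"gripper":0},{"delta_rot":[0,0,0],"linear":[0,0,0.015],"gripper":0},{"delta_rot":[0,0,0],"linear":[0,0,0.0125],"gripper":0},{"delta_rot":[0,0,0],"linear":[0,0,0],"gripper":0},{"delta_rot":[0,0,0],"linear":[0,0,0],"gripper":0}]'
```

```text
time_s: 25.55
tcp_pos: [0.6106, -0.0318, 0.0076]
ee_rot: [[0.994, 0.113, 0.0], [0.113, -0.994, 0.0], [0.0, -0.0, -1.0]]
wrist_force: [-0.1, -0.3, 0.7]
gripper_width: 0.133
```

```bash
python3 -m crank '[{"delta_rot":[0,0,0],"linear":[0,0,0],"gripper":20},{"delta_rot":[0,0,0],"linear":[0,0,0],"gripper":26},{"delta_rot":[0,0,0],"linear":[0,0,0],"gripper":40},{"delta_rot":[0,0,0],"linear":[0,0,0],"gripper":40},{"delta_rot":[0,0,0],"linear":[0,0,-0.020],"gripper":40},{"delta_rot":[0,0,0],"linear":[0,0,-0.040],"gripper":40},{"delta_rot":[0,0,0],"linear":[0,0,-0.040],"gripper":40},{"delta_rot":[0,0,0],"linear":[-0.020,0,-0.020],"gripper":60},{"delta_rot":[0,0,0],"linear":[-0.020,0,0],"gripper":60},{"delta_rot":[0,0,0],"linear":[0,0,0],"gripper":60}]'
python3 -c "
from h import *
c=snap('wrist','w13')
cv2.imwrite('pics/w13c.png',cv2.resize(c['img'][80:280,130:390],None,fx=3,fy=3,interpolation=cv2.INTER_CUBIC))
plan(.36,.35,.2,6.4)"
```

```text
time_s: 26.8
tcp_pos: [0.5697, -0.0367, 0.1281]
ee_rot: [[0.994, 0.113, 0.0], [0.113, -0.994, 0.0], [0.0, -0.0, -1.0]]
wrist_force: [-0.0, -0.6, 0.0]
gripper_width: 0.583
t 26.85 tcp [ 0.5706 -0.0366  0.1279] ang 6.49 w 0.591 F [0.5 0.  0. ]
rotvec [ 0.0001 -0.0007  0.0016] then lin(mm) [-166.2 -407.7  -72.1]
```

View pics/w13c.png

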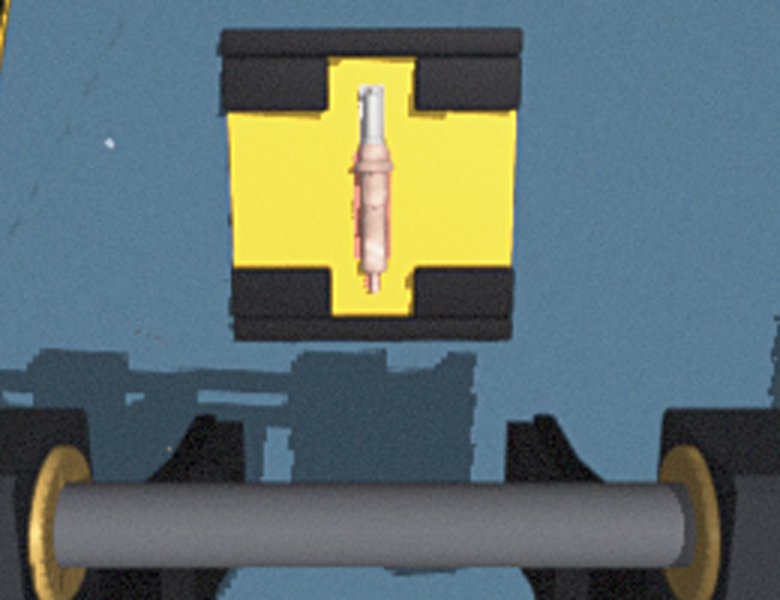

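The holder sits on its outline: tip and tail at crop rows 86 and 293, slot ends at 60 and about 316. I'll clear the arm and take the final overview.

```bash
python3 -m crank '[{"delta_rot":[0,0,0],"linear":[-0.0208,-0.05,-0.02],"gripper":60},{"delta_rot":[0,0,0],"linear":[-0.0208,-0.05,-0.02],"gripper":60},{"delta_rot":[0,0,0],"linear":[-0.0208,-0.05,-0.02],"gripper":60},{"delta_rot":[0,0,0],"linear":[-0.0208,-0.05,-0.012],"gripper":60},{"delta_rot":[0,0,0],"linear":[-0.0208,-0.05,0],"gripper":60},{"delta_rot":[0,0,0],"linear":[-0.0208,-0.05,0],"gripper":60},{"delta_rot":[0,0,0],"linear":[-0.0208,-0.05,0],"gripper":60},{"delta_rot":[0,0,0],"linear":[-0.0208,-0.05,0],"gripper":60}]'
python3 -m crank '[{"delta_rot":[0,0,0],"linear":[0,0,0],"gripper":60},{"delta_rot":[0,0,0],"linear":[0,0,0],"gripper":60},{"delta_rot":[0,0,0],"linear":[0,0,0],"gripper":60}]'
python3 -c "
from h import *
c=snap('top','t9');cv2.imwrite('pics/t9c.png',cv2.resize(c['img'][110:270,130:380],None,fx=3.2,fy=3.2,interpolation=cv2.INTER_CUBIC))
c=snap('side','s9');cv2.imwrite('pics/s9c.png',cv2.resize(c['img'],(800,600),interpolation=cv2.INTER_CUBIC))"
```

```text
time_s: 27.85
tcp_pos: [0.3596, 0.3443, 0.1995]
ee_rot: [[0.994, 0.113, 0.001], [0.113, -0.994, 0.0], [0.001, -0.0, -1.0]]
wrist_force: [1.5, 0.5, 0.4]
gripper_width: 0.6
time_s: 28.22
tcp_pos: [0.3607, 0.3413, 0.1994]
ee_rot: [[0.994, 0.112, -0.0], [0.112, -0.994, -0.001], [-0.0, 0.001, -1.0]]
wrist_force: [-0.2, -0.2, 0.4]
gripper_width: 0.597
```

View pics/t9c.png

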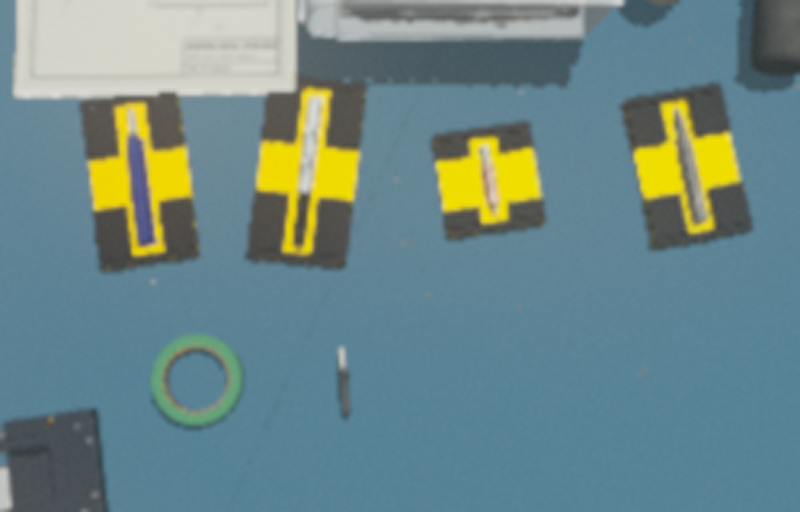

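View pics/s9c.png

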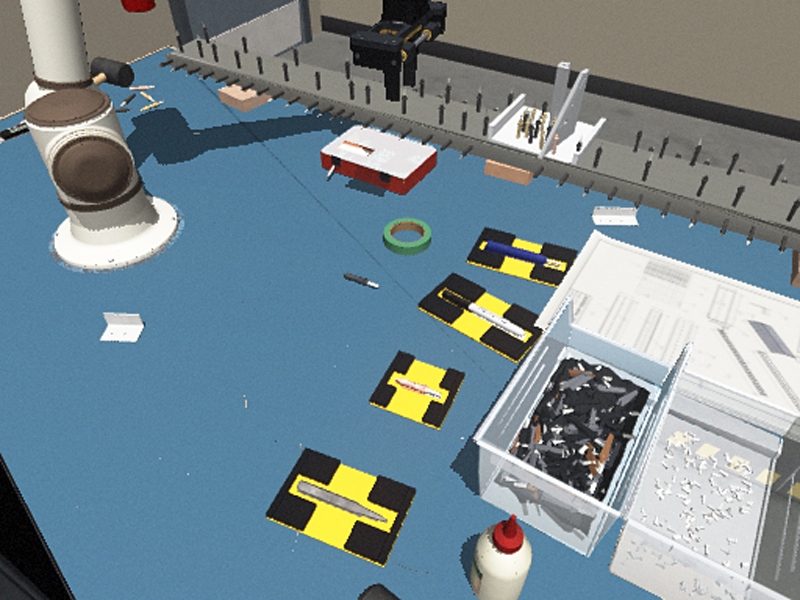

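All four tools lie in their slots on their outlines. The top crop shows them at (141,180), (308,172), (490,180) and (690,167). The tape and black holder are unmoved. I'm handing in.

```bash
python3 -c "
from h import *
print(workorder.finish_job())"
```

```text
the job is handed in; nothing more can be done
None
```

I placed the deburring tool, centre punch, marker pen and copper holder, in that order, each in the pad with its outline. The job was handed in at about 28 s, with the arm clear of everything.

- **Placement:** The last top and side pictures show all four lying flat and lengthwise on their painted outlines. The measured gap from tip to slot end was about 7.4 mm for the punch and 8.2 mm for the marker, against 8 mm ideal. I judged the deburrer and the copper holder from the pictures only, and both looked centred.
- **Bystanders:** The green tape and the black holder look unmoved in those pictures; I did not measure them.
- **Forces:** The wrist force readings I saw stayed under about 2 N.
- **One disagreement:** While the punch was still held, a wrist-camera estimate put it about 4 mm further along the slot than planned. The picture after release showed it centred.

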